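# Rock the sharpening stone out of its stand

### The job

Fold the dust cover of the sharpening-stone stand back to about 110 degrees, a little past upright, so that it stays there. Then grip the stone, which sits tight in the stand, rock it side to side until it frees, tipping it clearly (10 degrees or more) first away from the robot base, then back towards it, without picking up, tipping or dragging away the stand, and finish while still holding the stone in the gripper: level, still, straight above its recess and just clear of it, about 2 cm above the long-side rims. Leave everything else on the bench where it is.

Things in the scene. Friction and masses are not known exactly. Their poses are not given: they have to be found in the camera images.
- stand: Sharpening-stone stand, loose on the bench, 1.5 kg with cover. Origin: centre of its underside; x runs across it, away from the robot base (within 0.35 rad), y along it, z up. Iron base plate 140 (x) x 180 (y) x 8 mm; wood sides form the recess. Long sides: outer faces at x = +-40 mm, rims 26 mm above the bench. End walls at y = +-62 to +-74 mm, 62 mm high.
- recess (a point): Centre of the recess floor, 12 mm above the bench. The recess is 51 mm wide (x), 123 mm long (y), 14 mm deep below the rims. It lets the stone tilt about 0.4 rad to either side.
- strip (a point): Middle of the sprung cork strip in the stand's +x long side, 6.5 mm above the recess floor (3 to 10 mm); a twin is at -x. They give 3 mm; each resists the stone's rising with about 9 N: a straight pull picks up the stand too. Tilting the stone 0.28 rad about one long bottom edge lifts the other edge past its strip, which springs 2 mm in under it and keeps it up.
- stone: The grey two-layer sharpening stone seated in the recess of the stand: block 44 (x) x 120 (y) x 42 mm (z), about 0.45 kg, axes as the stand's. Origin: centre of its underside, 12 mm above the bench when seated; its top 28 mm then stand above the long-side rims. Bare stone, any firm grip across the 44 mm is fine.
- stone_top (a point): Centre of the stone's top face, 42 mm above its underside. Tipped away from the robot base, it goes to the stand's +x and the near long edge rises; tipped back, to -x.
- cover (a joint): Angle of the dust cover's hinge in rad: 0 = shut flat over the stone, 1.571 = upright, 1.92 = 110 degrees; stops at 2.6. A stiff hinge: it stays where it is left; moving it takes about 0.17 Nm plus up to 0.1 Nm against the cover's weight. It starts partly open.
- cover_hinge (a point): Middle of the cover's hinge line, which runs along the stand's x at stand y = +72 mm, 62.5 mm above the bench. The cover is a flat dark-wood panel, 80 mm wide, 148 mm long from the hinge, 6 mm thick; it opens by its free edge rising and swinging over towards the stand's +y.
- cover_edge (a point): Middle of the cover's free edge, on its underside (the face that looks at the stone), 148 mm from the hinge line.
- plane: Bystander: a small steel block plane, 150 x 46 x 40 mm. Origin: centre of its underside.
- bridge: Bystander: a maple violin bridge lying flat, 41 x 32 x 5 mm, beside the stand. Origin: centre of its underside.
- slip: Bystander: a small grey slip stone, 75 x 28 x 12 mm, lying loose beside the stand on its far side; not the stone of this job. Origin: centre of its underside.
- chisel: Bystander: a wooden-handled chisel, 220 mm long. Origin: centre of its underside.
- brush: Bystander: a wooden-handled brush, 180 mm long. Origin: centre of its underside.
- glue_pot: Bystander: a copper glue pot, 76 mm across, 70 mm high. Origin: centre of its underside.

How it is judged (in metres and radians):
On the way, in this order (a step that is already met when the one before it is completed fails the run):
1. cover folded back to about 110 degrees while the stone still sits in its recess (value of joint cover between 1.72 and 2.12 rad and z of stone in the frame of stand below 0.016 m), for 0.3 s.
2. the stone, still in the recess, tipped away from the robot base (angle between stone's own z axis and vertical above 0.1 rad and x of stone_top in the frame of stand above 0.002 m and z of stone in the frame of stand below 0.034 m), for 0.05 s.
3. then, still in the recess, tipped back towards the robot base (angle between stone's own z axis and vertical above 0.1 rad and x of stone_top in the frame of stand below 0 m and z of stone in the frame of stand below 0.034 m), for 0.05 s.
4. the stone freed: clear of the recess and of the stand, in the gripper (z of stone in the frame of stand between 0.034 and 0.068 m and contact force between stone and stand below 0.05 N and contact force between the fingers and stone above 1 N), for 0.2 s.
At the end, for the whole second after the job is handed in: Stone held still by the gripper, level within 8 deg, underside 8 to 42 mm above the long-side rims, within 25 mm of straight above the recess and 11 deg of its line, not touching the stand; cover at 110 deg +-11; stand flat on the bench within 50 mm of its start (all of step 4 and value of joint cover between 1.72 and 2.12 rad and horizontal distance between stone and stand below 0.025 m and angle between stone's own z axis and vertical below 0.14 rad and angle between the y axis of stone and the y axis of stand, either way round below 0.2 rad and linear speed of each of stone, stand below 0.02 m/s and angle between stand's own z axis and vertical below 0.03 rad and height (world z) of stand below 0.004 m and distance of stand from where it was at the start of the episode below 0.05 m); the arm keeps its last pose, push and grip.
It fails at once if the stand is picked up or tipped (origin more than 12 mm up or tilted more than 0.15 rad) (height (world z) of stand above 0.012 m or angle between stand's own z axis and vertical above 0.15 rad).
It fails at once if the stand is dragged away (more than 80 mm) (distance of stand from where it was at the start of the episode above 0.08 m).
It fails at once if a bystander is disturbed (moved more than 30 mm) (distance of any of plane, bridge, slip, chisel, brush, glue_pot from where it was at the start of the episode above 0.03 m).
It also fails if it takes over 48 s, if anything falls off the work surface, if the arm or the gripper's body presses on something with over 40 N, if the wrist force passes 120 N, or if a joint passes its speed limit or range.

### The arm

A 6-joint arm with a two-finger parallel gripper is mounted at the origin on the work surface. World frame = base frame: x ahead of the robot, y to its left, z up, the work surface at z = 0. Lengths are in mm, angles in rad, forces in N, time in s.
With the tool pointing down it reaches from about 375 to 975 mm from the base axis. Payload 3.8 kg.
Tool frame: the origin (TCP) lies midway between the tips of the shut fingers; the grasp point (between the pads) lies 19 mm behind it (ctrl.tcp_to_grasp is the distance from the TCP to the grasp point, in mm); z points along the fingers, y is the line along which they close (so a half turn about z gives the same grasp; the last joint's range is limited). The gripper opens to 88 mm and grips with 3 to 60 N. Pads are 18 mm wide; open, the fingers measure 123 mm over their backs; the gripper's body (75 mm by 187 mm) begins 45 mm behind the grasp point.
Start: joints at [-1.265, 0.264, 1.604, -0, 1.274, -0.037], TCP at [226.879, -635.723, 238.706] pointing down, gripper open.
Joint ranges: [-2.63, 2.63], [-0.94, 2.18], [0.31, 2.57], [-1.31, 4.45], [0, 2.66], [-2.55, 2.55]. Speed limits (rad/s): [2.57, 2.57, 3.14, 3.14, 3.14, 3.14].

### API

Orientations are given as a unit quaternion [w, x, y, z].
In Python, from rig import ctrl, eyes gives the robot as it stands. The module is installed in compiled form; this text tells all that it offers.
- The arm moves only by the tool apply_moves, never from a script. Its argument "series" is a list of rows, each a list of 7 numbers: the shift along the tool's x, y, z in cm, then the turn, a rotation vector about the tool's x, y, z in rad, then the finger opening in cm, from 0 to 8.81. A call has 1 to 20 rows; each row shifts and turns the commanded pose from where the row before left it, along the tool's axes as they then stand; what a row does not reach is not made up. A row lasts 1/8 s, in which the tool goes at most 62.5 mm and 10.7 degrees, less where a joint would pass 70% of its speed; a pose out of reach is approached as far as the arm can. A call with a gripper value outside its range is refused whole. The fingers move at their own pace and stop on an object; "newtons" is the grip in N (left out, the last holds). Time passes only in rows, so rows that do not move let the fingers close. It gives the time, the measured TCP pose, the force, the opening and the grip force at its end, in the units of the state.
- ctrl.read_state(): the state, without advancing time (a new reading comes with each control period).
- eyes.grab_frame(name): name is "scene" or "top"; returns the picture (400x640x3 uint8, blue, green, red); there is no depth.
- eyes.camera_info(name): a dict with "fovy" (degrees; the focal length in pixels is half the picture's height over the tangent of half this angle, whatever the lens; pixels are square), "cx", "cy" (the principal point, pixels), "rvec" (rotation vector, rad) and "tvec" (3), from world to camera coordinates, as OpenCV has them. Camera axes: x right, y down, z forward; pixel columns grow to the right and rows downward; lengths in mm; the calibration is good to about 2 mm. A picture is of the moment at which its call begins. camera_info takes no time and is no camera call.
- ctrl.sign_off(): hands the job in; it is judged then, once.
The state is a dict: "t": time; "joints": joint angles; "dq": joint speeds; "effort": joint torques, N m; "ee_pos": TCP position; "orientation": TCP orientation; "contact_force": force on the tool from outside, world axes, zero at the start; "moment": the same for the moment, N m; "gripper_width": finger opening in mm; "gripper_force": force on a finger pad.
Only numpy, scipy, OpenCV 4.12 (cv2) and the standard library are available. Lean on these libraries where they do the work, as an engineer would, in place of code of your own. Each camera call takes 0.05 s, during which the arm holds its last target. There are 200 camera calls.

## Working session

There is one attempt and no reset: what is moved stays moved. The work goes in short steps, Python scripts to look and compute and a tool call to move; the robot and the scene stay as the last step left them, time stands still between calls to the robot, and variables do not carry over. Pictures are saved under pics/ and viewed, at most 10 in all, crops included, and the job is handed in when it is done.

Besides the shell and the picture viewer there is one more tool, called as name(argument=value, ...) on one line, values as JSON. apply_moves: Moves the arm, as the interface text tells. Its arguments: {"type":"object","properties":{"series":{"type":"array"},"newtons":{"type":"number"}},"required":["series"]}

```bash
mkdir -p pics; python3 - <<'E'
from rig import ctrl, eyes
import cv2
for n in("scene","top"):
    cv2.imwrite(f"pics/{n}0.png",eyes.grab_frame(n)); print(n,eyes.camera_info(n))
print(ctrl.read_state())
E
```

```text
scene {'fovy': 51.93410624882981, 'cx': 315.6205006273482, 'cy': 193.36598529778954, 'rvec': array([ 1.45295289,  2.34624752, -0.68859961]), 'tvec': array([ 233.81649601, -339.64229099, 1518.43000768])}
top {'fovy': 49.37581023938897, 'cx': 313.93453291792696, 'cy': 199.16269089540944, 'rvec': array([ 2.10316991, -2.15820086,  0.2020415 ]), 'tvec': array([  20.97475288,  533.69013066, 1012.56269039])}
{'t': 0.1, 'joints': array([-1.26486851e+00,  2.64651919e-01,  1.60522537e+00,  7.42795254e-06,
        1.27369198e+00, -3.69040031e-02]), 'dq': array([ 0.00104549, -0.00225487, -0.00285829,  0.00032842,  0.00114379,
       -0.00025337]), 'effort': array([ 1.08687396e-03, -5.03616464e+01, -3.58072615e+01,  7.30038271e-02,
        2.33477948e-02, -7.21695778e-05]), 'ee_pos': array([ 226.71168945, -635.11462643,  237.53646757]), 'orientation': array([-9.79856731e-04,  9.85343937e-01,  1.70576520e-01, -1.29020567e-04]), 'contact_force': array([-0.63552372,  0.6072177 , -0.00342647]), 'moment': array([-0.06869339, -0.02253943, -0.02664967]), 'gripper_force': 0.0, 'gripper_width': 87.7858066420849}
```

View pics/scene0.png

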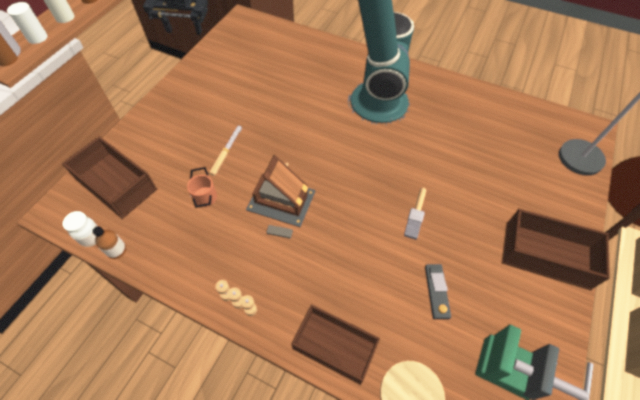

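View pics/top0.png

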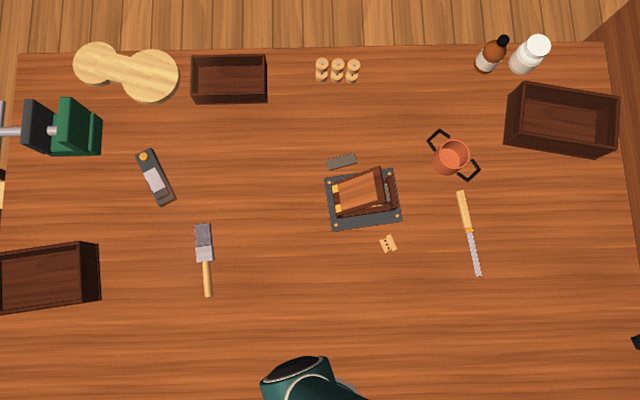

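The scene view shows the stand at about (282,195), with the cover part-open. In the top view it is at (363,198), with the slip at (342,160), the bridge at (388,243) and the glue pot at (452,155). Next I'll enlarge the stand.

```bash
cat > h.py <<'E'
from rig import ctrl, eyes
import numpy as np, cv2
from scipy.spatial.transform import Rotation as R
def cam(n):
    c=eyes.camera_info(n); f=200/np.tan(np.radians(c['fovy']/2))
    return np.array([[f,0,c['cx']],[0,f,c['cy']],[0,0,1]]),c['rvec'],c['tvec']
def proj(n,P):
    K,r,t=cam(n); return cv2.projectPoints(np.float64(P).reshape(-1,1,3),r,t,K,None)[0][:,0]
def onz(n,uv,z):
    K,r,t=cam(n); M=cv2.Rodrigues(r)[0]; C=-M.T@t
    d=M.T@np.linalg.solve(K,[uv[0],uv[1],1.]); return C+d*(z-C[2])/d[2]
E
python3 - <<'E'
from h import *
a=cv2.imread('pics/top0.png')[155:240,310:415]; b=cv2.imread('pics/scene0.png')[150:245,235:330]
cv2.imwrite('pics/topc.png',cv2.resize(a,None,fx=7,fy=7,interpolation=cv2.INTER_CUBIC))
cv2.imwrite('pics/scenec.png',cv2.resize(b,None,fx=6,fy=6,interpolation=cv2.INTER_CUBIC))
for n in('top','scene'):
    K,r,t=cam(n); print(n,-cv2.Rodrigues(r)[0].T@t)
for uv in((325,177),(393,167),(403,220),(332,231)): print(uv,onz('top',uv,8).round())
E
```

```text
top [ 343.84100128   18.82219073 1091.77259023]
scene [1094.30625282  283.99062112 1094.30337659]
(325, 177) [598. -23.   8.]
(393, 167) [ 620. -199.    8.]
(403, 220) [ 483. -216.    8.]
(332, 231) [459. -36.   8.]
```

View pics/topc.png

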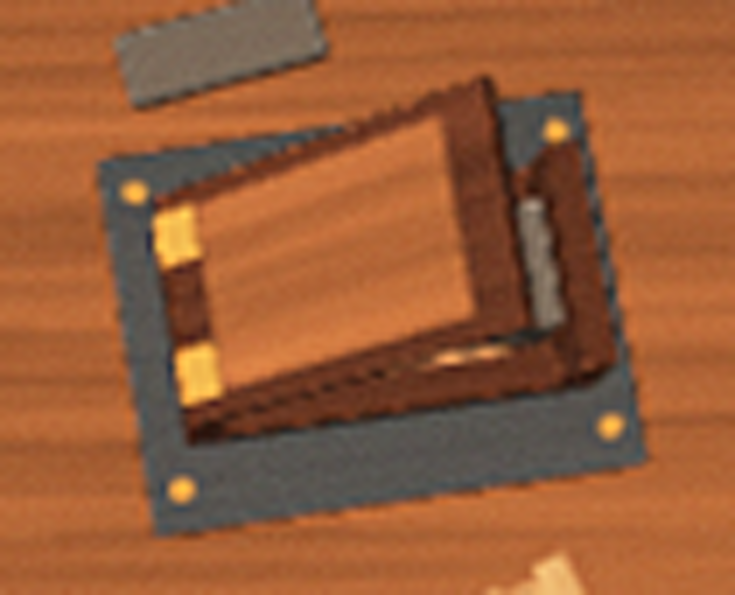

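View pics/scenec.png

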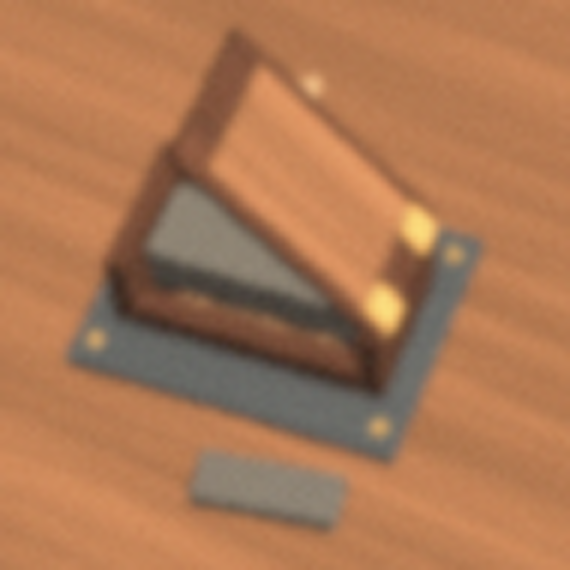

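Enlarged, the plate corners are clear: top crop (100,162), (580,92), (648,460), (155,533) and scene crop (70,360), (395,460), (482,238). The hinge is at +y and the cover's free-edge corners are at about top (490,78)/(525,330) and scene (240,30)/(178,160). I'll fit the stand pose and the cover angle to these.

```bash
cat >> h.py <<'E'
def cov(th,x,s,n):  # cover point: s from hinge, n above underside (stand frame)
    c,q=np.cos(th),np.sin(th); return [x,72-s*c+n*q,62.5+s*q+n*c]
def W(p,P):
    P=np.atleast_2d(P); c,s=np.cos(p[2]),np.sin(p[2])
    return np.c_[p[0]+c*P[:,0]-s*P[:,1],p[1]+s*P[:,0]+c*P[:,1],P[:,2]]
E
python3 - <<'E'
from h import *
from scipy.optimize import least_squares as LS
T=lambda u,v:((u+.5)/7-.5+310,(v+.5)/7-.5+155)
S=lambda u,v:((u+.5)/6-.5+235,(v+.5)/6-.5+150)
pl=[[70,90,8],[70,-90,8],[-70,-90,8],[-70,90,8]]
tc=np.array([T(100,162),T(580,92),T(648,460),T(155,533)])
sc=np.array([S(395,460),S(70,360),S(482,238)]); si=[0,1,3]
f=lambda p:np.r_[(proj('top',W(p,pl))-tc).ravel(),(proj('scene',W(p,np.array(pl)[si]))-sc).ravel()]
r=LS(f,[540,-118,.1]); p=r.x; print(p,f(p).round(1))
for n,uv in(('top',[T(490,78),T(525,330)]),('scene',[S(178,160),S(240,30)])):
    for nn in (6,0):
        g=lambda th:(proj(n,W(p,[cov(th[0],40,148,nn),cov(th[0],-40,148,nn)]))-np.array(uv)).ravel()
        q=LS(g,[.7]); print(n,nn,q.x,q.fun.round(1))
E
```

```text
[ 5.38539584e+02 -1.15570377e+02  1.27166117e-01] [-1.  -0.  -0.4 -0.4  0.1  0.5 -0.1  1.  -0.7  0.2 -1.6 -0.2  0.2  0.2]
top 6 [0.82672176] [-0.8 -0.   0.8 -0.2]
top 0 [0.86629186] [-0.8 -0.   0.8 -0.2]
scene 6 [0.86414884] [-0.5 -0.3  0.3 -0.6]
scene 0 [0.90408793] [-0.5 -0.3  0.3 -0.6]
```

The two views agree: the stand is at (538.5, -115.6) with yaw 0.127, and the cover is at about 0.85 rad. I'll write a helper for stand-frame targets, with tool y set to stand +x and tool x to stand +y.

```bash
cat >> h.py <<'E'
P0=[538.5,-115.6,.127]
def goal(xyz,tilt=0,p=P0):  # tool pose error for a TCP goal in stand frame; tilt>0 = top to +x
    s=ctrl.read_state(); w,x,y,z=s['orientation']; Rc=R.from_quat([x,y,z,w])
    c,q=np.cos(p[2]),np.sin(p[2])
    Rg=R.from_rotvec(tilt*np.array([-q,c,0]))*R.from_matrix(np.array([[-q,c,0],[c,q,0],[0,0,-1.]]).T.reshape(3,3).T.T if 0 else np.column_stack([[-q,c,0],[c,q,0],[0,0,-1.]]))
    d=Rg.inv().apply(W(p,xyz)[0]-s['ee_pos'])/10
    local=np.array([[c,q],[-q,c]])@(s['ee_pos'][:2]-p[:2])
    print('stand-frame tcp',local.round(1),s['ee_pos'][2].round(1),'shift cm (goal axes)',d.round(2),'turn',(Rc.inv()*Rg).as_rotvec().round(3),
      'F',s['contact_force'].round(1),'w',s['gripper_width'].round(1),'gf',s['gripper_force'],'t',s['t'])
E
sed -i 's/R.from_matrix(np.array(.*if 0 else \(np.column_stack(.*\]\])\))$/R.from_matrix(\1)/' h.py
python3 - <<'E'
from h import *
goal([0,-65,235])
E
grep -n Rg= h.py
```

```text
21:    Rg=R.from_rotvec(tilt*np.array([-q,c,0]))*R.from_matrix(np.column_stack([[-q,c,0],[c,q,0],[0,0,-1.]]))Traceback (most recent call last):
  File "<stdin>", line 2, in <module>
  File "h.py", line 25, in goal
    'F',s['contact_force'].round(1),'w',s['gripper_width'].round(1),'gf',s['gripper_force'],'t',s['t'])
                                        ^^^^^^^^^^^^^^^^^^^^^^^^
AttributeError: 'float' object has no attribute 'round'
```

```bash
sed -i "s/s\['gripper_width'\].round(1)/s['gripper_width']/" h.py
python3 - <<'E'
from h import *
goal([0,-65,235])
E
```

```text
stand-frame tcp [-375.1 -475.8] 237.5 shift cm (goal axes) [41.08 37.51  0.25] turn [-2.000e-03 -1.000e-03 -1.355e+00] F [-0.6  0.6 -0. ] w 87.7858066420849 gf 0.0 t 0.1
```

apply_moves(series=[[0,0,0,0,0,-0.17,0],[0,0,0,0,0,-0.17,0],[0,0,0,0,0,-0.17,0],[0,0,0,0,0,-0.17,0],[0,0,0,0,0,-0.17,0],[0,0,0,0,0,-0.17,0],[0,0,0,0,0,-0.17,0],[0,0,0,0,0,-0.165,0],[3.7,3.4,0,0,0,0,0],[3.7,3.4,0,0,0,0,0],[3.7,3.4,0,0,0,0,0],[3.7,3.4,0,0,0,0,0],[3.7,3.4,0,0,0,0,0],[3.7,3.4,0,0,0,0,0],[3.7,3.4,0,0,0,0,0],[3.7,3.4,0,0,0,0,0],[3.7,3.4,0,0,0,0,0],[3.7,3.4,0,0,0,0,0],[0,0,0,0,0,0,0]], newtons=50)

```text
t: 2.48
ee_pos: [518.5, -222.8, 238.2]
orientation: [-0.001, 0.659, 0.752, 0.0]
contact_force: [0.5, 0.1, 0.1]
gripper_width: 0.4
gripper_force: 0.0
```

```bash
python3 - <<'E'
from h import *
goal([0,-65,150]); print(ctrl.read_state()['joints'])
E
```

```text
stand-frame tcp [ -33.4 -103.8] 238.2 shift cm (goal axes) [3.88 3.34 8.82] turn [-0.    -0.001  0.005] F [0.5 0.1 0.1] w 0.3779942507262067 gf 0.0 t 2.475
[-4.50455736e-01  5.62190803e-02  1.84411286e+00  8.15550274e-04
  1.24210783e+00 -5.82299799e-01]
```

apply_moves(series=[[1.9,1.7,0,0,0,0,0],[1.9,1.7,0,0,0,0,0],[0,0,4.4,0,0,0,0],[0,0,4.4,0,0,0,0],[0.8,0,0,0,0,0,0],[0.8,0,0,0,0,0,0],[0.8,0,0,0,0,0,0],[0.8,0,0,0,0,0,0],[0.8,0,0,0,0,0,0],[0.8,0,0,0,0,0,0],[0.8,0,-0.2,0,0,0,0],[0.8,0,-0.2,0,0,0,0],[0.8,0,-0.2,0,0,0,0],[0,0,0,0,0,0,0]])

```text
t: 4.22
ee_pos: [536.6, -111.0, 156.4]
orientation: [-0.001, 0.661, 0.751, 0.0]
contact_force: [-0.7, 0.2, -0.1]
gripper_width: 0.4
gripper_force: 0.0
```

```bash
python3 - <<'E'
from h import *
goal([0,63,162])
b=eyes.grab_frame('scene')[130:250,225:345]
cv2.imwrite('pics/s1.png',cv2.resize(b,None,fx=5,fy=5,interpolation=cv2.INTER_CUBIC))
E
```

```text
stand-frame tcp [-1.3  4.8] 156.4 shift cm (goal axes) [ 5.82  0.13 -0.56] turn [-0.001 -0.001  0.001] F [-0.7  0.2 -0.1] w 0.3575171044554691 gf 0.02883743363781832 t 4.225
```

View pics/s1.png

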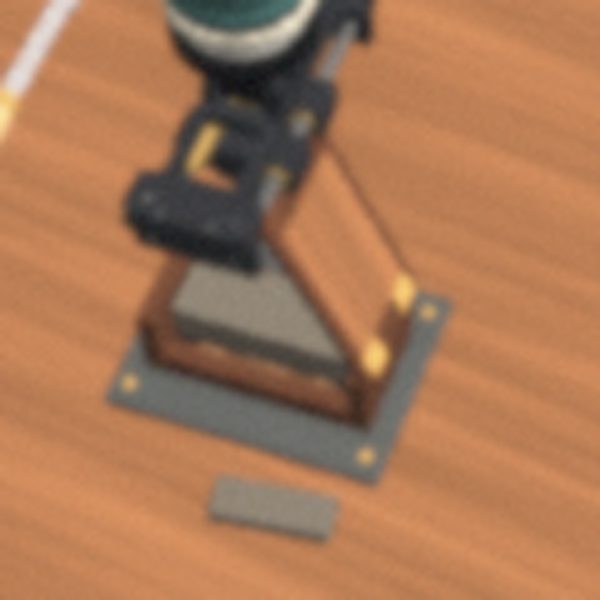

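The picture shows the cover risen against the fingers. Its free edge runs about (270,235)–(320,145) in the crop, the stand is in place and the gripper body lies across the stand. I'll keep pushing.

apply_moves(series=[[0.7,0,-0.1,0,0,0,0],[0.7,0,-0.1,0,0,0,0],[0.7,0,-0.1,0,0,0,0],[0.7,0,-0.1,0,0,0,0],[0.7,0,-0.1,0,0,0,0],[0.7,0,-0.1,0,0,0,0],[0.7,0,0,0,0,0,0],[0.7,0,0,0,0,0,0],[0.6,0,0,0,0,0,0],[0.6,0,0,0,0,0,0],[0.6,0,0,0,0,0,0],[0.6,0,0,0,0,0,0],[0,0,0,0,0,0,0]])

```text
t: 5.9
ee_pos: [526.6, -32.2, 162.6]
orientation: [-0.0, 0.661, 0.751, 0.0]
contact_force: [-0.3, -0.1, -0.3]
gripper_width: 0.7
gripper_force: 0.0
```

```bash
python3 - <<'E'
from h import *
goal([0,99,164])
b=eyes.grab_frame('scene')[130:250,225:345]
cv2.imwrite('pics/s2.png',cv2.resize(b,None,fx=5,fy=5,interpolation=cv2.INTER_CUBIC))
for th in(1.6,1.7,1.8,1.9,2.0): print(th,((proj('scene',W(P0,[cov(th,40,148,0),cov(th,-40,148,0)]))-[225,130]+.5)*5-.5).round().ravel())
E
```

```text
stand-frame tcp [-1.2 84.3] 162.6 shift cm (goal axes) [ 1.47  0.12 -0.14] turn [-0.001 -0.001  0.   ] F [-0.3 -0.1 -0.3] w 0.7160476906305848 gf 0.0017356216076613862 t 5.9
1.6 [358. 246. 410. 132.]
1.7 [385. 255. 436. 140.]
1.8 [411. 265. 461. 150.]
1.9 [437. 277. 486. 162.]
2.0 [461. 290. 509. 174.]
```

View pics/s2.png

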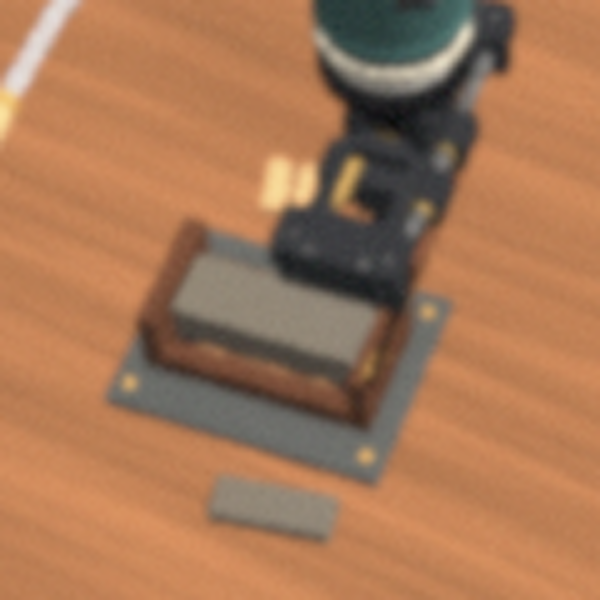

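The cover is now just past upright behind the gripper, at about 1.75–1.8 by geometry. I'll push another 13 mm, back off and check.

apply_moves(series=[[0.4,0,0,0,0,0,0],[0.4,0,0,0,0,0,0],[0.4,0,0,0,0,0,0],[0.15,0,0,0,0,0,0],[0,0,0,0,0,0,0],[0,0,0,0,0,0,0],[-1.5,0,0,0,0,0,8.8],[-3,0,0,0,0,0,8.8],[-3,0,0,0,0,0,8.8],[-2,0,0,0,0,0,8.8],[0,0,0,0,0,0,8.8]])

```text
t: 7.32
ee_pos: [537.4, -115.1, 162.7]
orientation: [-0.0, 0.662, 0.75, 0.0]
contact_force: [-0.4, 0.6, -0.1]
gripper_width: 48.1
gripper_force: 0.0
```

```bash
python3 - <<'E'
from h import *
goal([0,0,70])
a=eyes.grab_frame('scene')[130:250,225:345];b=eyes.grab_frame('top')[150:250,310:410]
cv2.imwrite('pics/s3.png',np.hstack([cv2.resize(a,(400,400),interpolation=cv2.INTER_CUBIC),cv2.resize(b,(400,400),interpolation=cv2.INTER_CUBIC)]))
for th in(1.7,1.8,1.9,2.0,2.1): print(th,((proj('scene',W(P0,[cov(th,40,148,0),cov(th,-40,148,0)]))-[225,130])*400/120).round().ravel(),((proj('top',W(P0,[cov(th,40,148,0),cov(th,-40,148,0)]))-[310,150])*4+[400,0]).round().ravel())
E
```

```text
stand-frame tcp [-1.   0.6] 162.7 shift cm (goal axes) [-0.06  0.1   9.27] turn [ 0.    -0.    -0.003] F [-0.4  0.6 -0.1] w 48.11671206392497 gf 0.0 t 7.325
1.7 [255. 169. 289.  92.] [468.  79. 493. 228.]
1.8 [273. 176. 306.  99.] [441.  84. 465. 233.]
1.9 [290. 183. 322. 106.] [414.  90. 438. 239.]
2.0 [306. 192. 338. 115.] [388.  96. 411. 244.]
2.1 [322. 201. 353. 124.] [364. 103. 386. 250.]
```

View pics/s3.png

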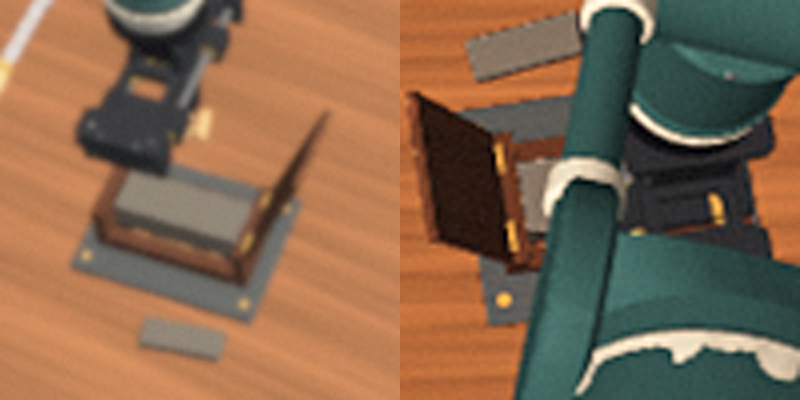

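In the top view the cover's free-edge corners are at (412,92) and (436,242), and in the scene view one is at (325,108). Both give about 1.91 rad, and the stand hasn't moved. I'll descend onto the stone with the fingers open.

apply_moves(series=[[0,0.1,2,0,0,0,8.8],[0,0,2,0,0,0,8.8],[0,0,2,0,0,0,8.8],[0,0,2,0,0,0,8.8],[0,0,2,0,0,0,8.8],[0,0,1,0,0,0,8.8],[0,0,1,0,0,0,8.8],[0,0,0.5,0,0,0,8.8],[0,0,0.4,0,0,0,8.8],[0,0,0,0,0,0,8.8]])

```text
t: 8.68
ee_pos: [538.3, -113.6, 33.7]
orientation: [0.0, 0.661, 0.751, 0.0]
contact_force: [0.2, 0.4, -0.7]
gripper_width: 87.9
gripper_force: 0.0
```

```bash
python3 - <<'E'
from h import *
goal([0,0,33])
a=eyes.grab_frame('scene')[140:240,235:335]
cv2.imwrite('pics/s4.png',cv2.resize(a,(600,600),interpolation=cv2.INTER_CUBIC))
for P in([44,-9,33],[44,9,33],[-44,-9,33],[-44,9,33],[0,0,54]): print(P,((proj('scene',W(P0,P))-[235,140])*6).round())
E
```

```text
stand-frame tcp [0.1 2. ] 33.7 shift cm (goal axes) [-0.2  -0.01  0.07] turn [ 0.  0. -0.] F [ 0.2  0.4 -0.7] w 87.87376275860574 gf 0.0 t 8.675
[44, -9, 33] [[220. 395.]]
[44, 9, 33] [[253. 405.]]
[-44, -9, 33] [[284. 258.]]
[-44, 9, 33] [[317. 267.]]
[0, 0, 54] [[266. 307.]]
```

View pics/s4.png

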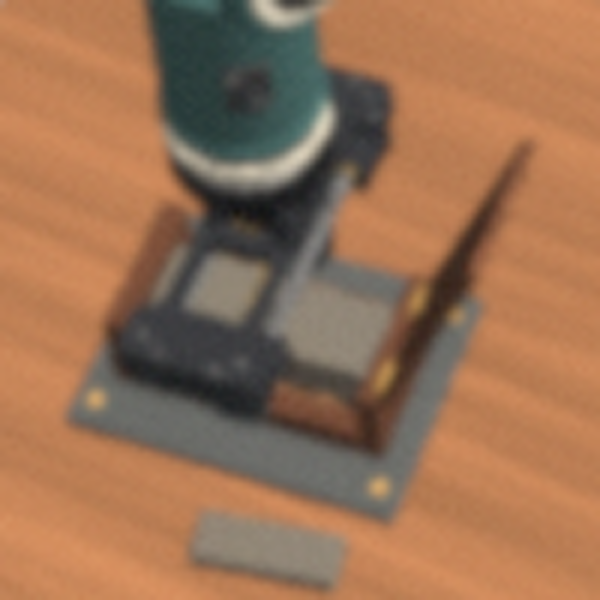

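The gripper straddles the stone cleanly between the end walls, with the finger at about (235,400) as predicted. The cover stays at 110°. Closing now.

apply_moves(series=[[0,0,0,0,0,0,3.8],[0,0,0,0,0,0,3.8],[0,0,0,0,0,0,3.8],[0,0,0,0,0,0,3.8],[0,0,0,0,0,0,3.8],[0,0,0,0,0,0,3.8],[0,0,0,0,0,0,3.8],[0,0,0,0,0,0,3.8]], newtons=55)

```text
t: 9.72
ee_pos: [538.2, -113.6, 33.7]
orientation: [-0.0, 0.661, 0.751, -0.0]
contact_force: [-0.8, 0.4, 0.5]
gripper_width: 43.4
gripper_force: 55.0
```

```bash
cat >> h.py <<'E'
def path(pts,p=P0):  # rows: (tilt, pivot stone-local x, pivot stand x, pivot z) -> tool shifts; stone held, TCP TZ above stone underside
    T=[]
    for tilt,lx,X,Z in pts:
        c,s=np.cos(tilt),np.sin(tilt); vx,vz=-lx,TZ  # TCP relative to pivot (stone local)
        T.append((X+c*vx+s*vz, Z-s*vx+c*vz, tilt))
    return T
def rows(T,start,yoff=0):
    pv=start
    for t in T:
        dx,dz=t[0]-pv[0],t[1]-pv[1]; a=pv[2]; c,s=np.cos(a),np.sin(a)
        ty=c*dx-s*dz; tz=-(s*dx+c*dz)   # tool y, tool z at previous tilt
        print('  shift y %.2f z %.2f cm  turn x %.3f'%(ty/10,tz/10,t[2]-a),np.round(t,2)); pv=t
E
python3 - <<'E'
import h; from h import *
goal([0,0,33]); print(ctrl.read_state()['moment'])
h.TZ=21.7
T=path([(.07,22,21.5,12.3),(.14,22,21,12.3),(.21,22,20.3,12.3),(.28,22,19.8,12.3),(.34,22,19.5,12.3)])
rows(T,(0,33.7,0))
E
```

```text
stand-frame tcp [-0.1  2. ] 33.7 shift cm (goal axes) [-0.2   0.01  0.07] turn [-0. -0. -0.] F [-0.8  0.4  0.5] w 43.44161803913279 gf 54.99556839466095 t 9.725
[-0.07359493 -0.02517872 -0.05682833]
  shift y 0.11 z -0.18 cm  turn x 0.070 [ 1.07 35.49  0.07]
  shift y 0.11 z -0.15 cm  turn x 0.070 [ 2.24 36.86  0.14]
  shift y 0.09 z -0.14 cm  turn x 0.070 [ 3.31 38.11  0.21]
  shift y 0.11 z -0.14 cm  turn x 0.070 [ 4.65 39.23  0.28]
  shift y 0.11 z -0.12 cm  turn x 0.060 [ 6.   40.09  0.34]
```

apply_moves(series=[[0,0.06,-0.09,0.035,0,0,3.8],[0,0.05,-0.09,0.035,0,0,3.8],[0,0.06,-0.08,0.035,0,0,3.8],[0,0.05,-0.07,0.035,0,0,3.8],[0,0,0,0,0,0,3.8]])

```text
t: 10.35
ee_pos: [541.1, -113.2, 36.6]
orientation: [-0.046, 0.659, 0.749, -0.052]
contact_force: [-1.5, -0.8, -0.6]
gripper_width: 43.7
gripper_force: 55.0
```

```bash
python3 - <<'E'
import h; from h import *
goal([2.24,2,36.9],.14); print(ctrl.read_state()['moment'])
E
```

```text
stand-frame tcp [2.9 2. ] 36.6 shift cm (goal axes) [-0.   -0.07 -0.02] turn [0. 0. 0.] F [-1.5 -0.8 -0.6] w 43.69192426309293 gf 55.001640021800995 t 10.35
[-0.04874852 -0.34014812 -0.06300456]
```

apply_moves(series=[[0,0.03,-0.07,0.035,0,0,3.8],[0,0.04,-0.07,0.035,0,0,3.8],[0,0.04,-0.07,0.035,0,0,3.8],[0,0.04,-0.07,0.035,0,0,3.8],[0,0.04,-0.06,0.03,0,0,3.8],[0,0.04,-0.06,0.03,0,0,3.8],[0,0,0,0,0,0,3.8],[0,0,0,0,0,0,3.8]])

```text
t: 11.35
ee_pos: [541.3, -113.1, 39.8]
orientation: [-0.114, 0.651, 0.739, -0.129]
contact_force: [-5.1, -1.9, 1.5]
gripper_width: 43.6
gripper_force: 55.0
```

```bash
python3 - <<'E'
import h; from h import *
goal([6,2,40.1],.34); print(ctrl.read_state()['moment'])
a=eyes.grab_frame('scene')[140:240,235:335]
cv2.imwrite('pics/s5.png',cv2.resize(a,(600,600),interpolation=cv2.INTER_CUBIC))
h.TZ=21.7
T=path([(.27,-22,-21.7,24.4),(.2,-22,-21.5,23.8),(.13,-22,-21.3,23.5),(.06,-22,-21,23.5),(0,-22,-21,23.5),(-.07,-22,-21,23.5),(-.14,-22,-20.8,23.5),(-.21,-22,-20.6,23.5),(-.28,-22,-20.4,23.5)])
rows(T,(6,40.1,.34))
E
```

```text
stand-frame tcp [3.1 2.1] 39.8 shift cm (goal axes) [-0.01  0.27 -0.12] turn [-0.005 -0.001  0.   ] F [-5.1 -1.9  1.5] w 43.563741672591604 gf 54.993337243795395 t 11.35
[-0.26976176  0.69503882  0.02137124]
  shift y -0.05 z 0.09 cm  turn x -0.070 [ 5.29 39.45  0.27]
  shift y -0.12 z -0.10 cm  turn x -0.070 [ 4.37 40.7   0.2 ]
  shift y -0.13 z -0.12 cm  turn x -0.070 [ 3.33 42.16  0.13]
  shift y -0.13 z -0.15 cm  turn x -0.070 [ 2.26 43.84  0.06]
  shift y -0.13 z -0.13 cm  turn x -0.060 [ 1.  45.2  0. ]
  shift y -0.16 z -0.15 cm  turn x -0.070 [-0.57 46.69 -0.07]
  shift y -0.14 z -0.15 cm  turn x -0.070 [-2.04 48.06 -0.14]
  shift y -0.14 z -0.15 cm  turn x -0.070 [-3.61 49.31 -0.21]
  shift y -0.14 z -0.14 cm  turn x -0.070 [-5.25 50.43 -0.28]
```

View pics/s5.png

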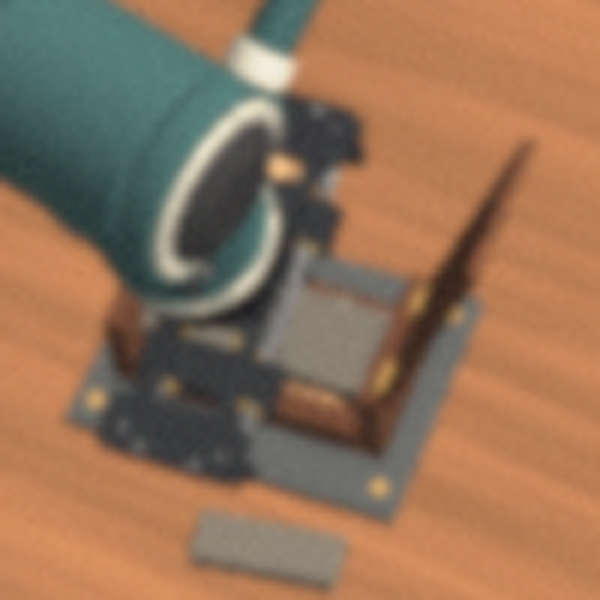

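The picture shows the stone tipped away, with its near long edge up and a gap at (330,290) above the near rim. The stand is still flat. Now rocking back, keeping the near edge above its strip.

apply_moves(series=[[0,-0.05,0.09,-0.07,0,0,3.8],[0,-0.06,-0.05,-0.035,0,0,3.8],[0,-0.06,-0.05,-0.035,0,0,3.8],[0,-0.07,-0.06,-0.035,0,0,3.8],[0,-0.06,-0.06,-0.035,0,0,3.8],[0,-0.07,-0.08,-0.035,0,0,3.8],[0,-0.06,-0.07,-0.035,0,0,3.8],[0,-0.07,-0.07,-0.03,0,0,3.8],[0,-0.06,-0.06,-0.03,0,0,3.8],[0,0,0,0,0,0,3.8]])

```text
t: 12.65
ee_pos: [538.7, -113.4, 45.1]
orientation: [0.001, 0.661, 0.75, 0.001]
contact_force: [0.1, -0.9, -4.1]
gripper_width: 43.6
gripper_force: 55.0
```

```bash
python3 - <<'E'
import h; from h import *
goal([1,2,45.2],0); print(ctrl.read_state()['moment'])
E
```

```text
stand-frame tcp [0.5 2.1] 45.1 shift cm (goal axes) [-0.01  0.05 -0.01] turn [ 0.002 -0.    -0.001] F [ 0.1 -0.9 -4.1] w 43.60914078238557 gf 54.990644194185734 t 12.65
[-0.0057725  -0.10378737 -0.00192411]
```

The force is now just the stone's weight, so both edges are past the strips. I'll tip it back towards the base, still in the recess.

apply_moves(series=[[0,-0.08,-0.07,-0.035,0,0,3.8],[0,-0.07,-0.07,-0.035,0,0,3.8],[0,-0.07,-0.07,-0.035,0,0,3.8],[0,-0.07,-0.07,-0.035,0,0,3.8],[0,-0.07,-0.07,-0.035,0,0,3.8],[0,-0.07,-0.07,-0.035,0,0,3.8],[0,-0.07,-0.07,-0.035,0,0,3.8],[0,0,0,0,0,0,3.8],[0,0,0,0,0,0,3.8]])

```text
t: 13.78
ee_pos: [533.3, -114.4, 49.7]
orientation: [0.081, 0.656, 0.745, 0.092]
contact_force: [-0.6, -0.8, -5.2]
gripper_width: 43.3
gripper_force: 55.0
```

```bash
python3 - <<'E'
import h; from h import *
h.TZ=21.7
goal([-4.4,2,50],-.245)
T=path([(-.245,0,0,30),(-.12,0,0,30),(0,0,0,30),(0,0,0,46)]); print(T); rows(T[1:],T[0])
E
```

```text
stand-frame tcp [-5.   1.9] 49.7 shift cm (goal axes) [ 0.01  0.07 -0.01] turn [ 0.  0. -0.] F [-0.6 -0.8 -5.2] w 43.27962573203869 gf 54.99063363298774 t 13.775
[(np.float64(-5.263472247912014), np.float64(51.05197995190619), -0.245), (np.float64(-2.59775489816955), np.float64(51.5439473980289), -0.12), (np.float64(0.0), np.float64(51.7), 0), (np.float64(0.0), np.float64(67.7), 0)]
  shift y 0.27 z 0.02 cm  turn x 0.125 [-2.6  51.54 -0.12]
  shift y 0.26 z 0.02 cm  turn x 0.120 [ 0.  51.7  0. ]
  shift y 0.00 z -1.60 cm  turn x 0.000 [ 0.  67.7  0. ]
```

apply_moves(series=[[0,0.08,-0.1,0.04,0,0,3.8],[0,0.08,-0.1,0.04,0,0,3.8],[0,0.08,-0.1,0.04,0,0,3.8],[0,0.08,-0.1,0.04,0,0,3.8],[0,0.08,-0.1,0.04,0,0,3.8],[0,0.08,-0.1,0.045,0,0,3.8],[0,0,-0.2,0,0,0,3.8],[0,0,-0.3,0,0,0,3.8],[0,0,-0.3,0,0,0,3.8],[0,0,-0.3,0,0,0,3.8],[0,0,-0.1,0,0,0,3.8],[0,0,0,0,0,0,3.8],[0,0,0,0,0,0,3.8],[0,0,0,0,0,0,3.8]])

```text
t: 15.52
ee_pos: [536.9, -113.7, 68.1]
orientation: [-0.0, 0.661, 0.751, -0.0]
contact_force: [0.6, 0.1, -5.3]
gripper_width: 43.7
gripper_force: 55.0
```

```bash
python3 - <<'E'
from h import *
goal([0,2,67.7],0)
a=eyes.grab_frame('scene')[140:240,235:335];b=eyes.grab_frame('top')[150:250,310:410]
cv2.imwrite('pics/s6.png',np.hstack([cv2.resize(a,(400,400),interpolation=cv2.INTER_CUBIC),cv2.resize(b,(400,400),interpolation=cv2.INTER_CUBIC)]))
for P in([70,90,8],[70,-90,8],[-70,90,8],[22,60,88],[22,60,46]): print(P,((proj('scene',W(P0,P))-[235,140])*4).round(),((proj('top',W(P0,P))-[310,150])*4+[400,0]).round())
E
```

```text
stand-frame tcp [-1.3  2.1] 68.1 shift cm (goal axes) [-0.01  0.13  0.04] turn [-0. -0.  0.] F [ 0.6  0.1 -5.3] w 43.69946214313781 gf 54.990682136267424 t 15.525
[70, 90, 8] [[259. 346.]] [[451. 111.]]
[70, -90, 8] [[ 39. 278.]] [[728.  69.]]
[-70, 90, 8] [[320. 198.]] [[486. 327.]]
[22, 60, 88] [[239. 226.]] [[518. 151.]]
[22, 60, 46] [[242. 256.]] [[514. 165.]]
```

View pics/s6.png

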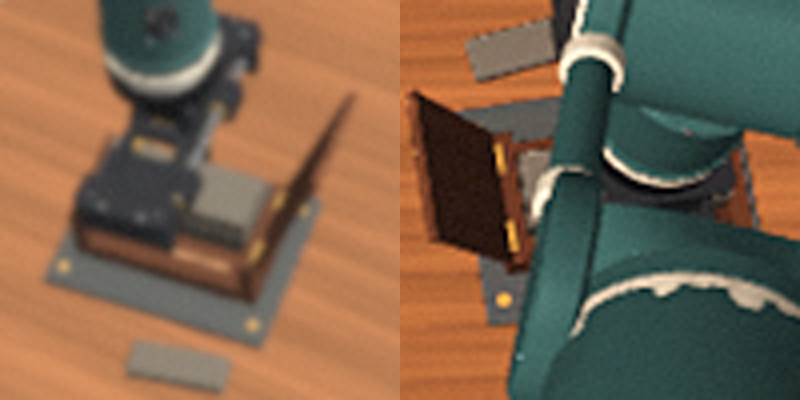

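The stone is level above the recess, with its corner at about (240,230) against a predicted (239,226). The stand corner is at about (262,347) against (259,346), so it hasn't moved. The cover edge is still at (412,92), about 1.91 rad, and the force equals the stone's weight. Handing in.

```bash
python3 -c "
from rig import ctrl; print(ctrl.sign_off())"
```

```text
the job is handed in; nothing more can be done
None
```

I handed the job in with the cover at about 110° and the stone rocked free and held level about 2 cm above the rims; the stand and the bystanders in view showed no movement, and the rig returned no verdict.

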